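Set the tamping stop on the capsule filler

TASK

Set the tamping stop on the capsule filler: first push the spring plunger right down to its stop and let it come back up, then screw the knurled nut down (clockwise from above) until it bottoms out and back it off a quarter turn. Finish while holding the nut gripped between the fingers at that setting, so that it can be locked. Leave the jar, the tray and the spatula beside the machine where they are.

Things in the scene. Friction and masses are not known exactly. Their poses are not given: they have to be found in the camera images.
- filler: Capsule filler, fixed: grey deck 300 x 320 mm, top 40 mm above the table. Origin on the table under its centre, z up. Its +x half carries a white perforated plate (52 mm high) with aluminium rails (60 mm); a black-handled lever lies along the -y side, under 50 mm high. The nut post and the plunger post stand on the -x half, 140 to 165 mm apart, either one on either side.
- nut: Round steel knurled nut, 38 mm diameter, 22 mm tall, on a threaded stud. Origin at the centre of its underside (80 mm above the table when bottomed), z up the stud; x points to the short black slot on its top. Clockwise from above goes down, 5 mm per turn. Stiff (0.05 N m), stays where left. Grip from above; hold it with the TCP within 12 mm of the stud axis, 40 mm of this origin.
- nut_post: Fixed post of the nut on the deck: round foot 52 mm in diameter, 8 mm high, then a round boss 28 mm in diameter (narrower than the nut, so fingertips may reach below the nut's underside) with its top 80 mm above the table, and a 13 mm stud that ends 34 mm above the boss top. Origin at the centre of its underside, on the deck, z up along the stud.
- nut_turn (a joint): Angle of the nut in rad: 0 bottomed on the boss (a hard stop), growing as it is unscrewed (anticlockwise from above), 4.5 at the upper stop. It starts 1.9 to 3.4 rad from the bottom; a quarter turn is 1.57.
- plunger_top (a point): Centre of the top of the spring plunger: a smooth steel mushroom head 30 mm in diameter, 10 mm thick, on a thin stem over a 32 mm round aluminium sleeve. Its top stands 104 mm above the table when up; pressed straight down it travels 12 mm to a hard stop, 92 mm above the table. z up.
- plunger (a joint): How far the plunger is pressed in m: 0 up (its spring returns it), 0.012 at its stop. The spring takes about 2 N to start and 7 N to reach the stop.
- jar: Bystander: amber glass jar with white lid, 60 mm diameter, 85 mm tall, upright on the table beside the filler. Origin at the centre of its underside.
- tray: Bystander: small open steel tray 110 x 75 x 22 mm with a few capsules in it, on the table. Origin at the centre of its underside.
- spatula: Bystander: spatula 180 mm long with a black handle, lying on the table. Origin at its underside, x along its length.

How it is judged:
By the outcome, as a careful person would: the job done as asked, in the order asked, and still so for the second after the job is handed in, while the arm keeps its last pose, push and grip.
It also fails if it takes over 72 s, if anything falls off the work surface, if the arm or the gripper's body presses on something with over 40 N, if the wrist force passes 120 N, or if a joint passes its speed limit or range.

ROBOT

A 6-joint arm with a two-finger parallel gripper is mounted at the origin on the work surface. World frame = base frame: x ahead of the robot, y to its left, z up, the work surface at z = 0. Lengths are in m, angles in rad, forces in N, time in s.
With the tool pointing down it reaches from about 0.3 to 0.875 m from the base axis. Payload 6.4 kg.
Tool frame: the origin (TCP) lies between the finger pads, 19 mm behind the fingertips; this is the grasp point; z points along the fingers, y is the line along which they close (so a half turn about z gives the same grasp; the last joint's range is limited). The gripper opens to 85 mm and grips with 20 to 120 N. Pads are 22 mm wide; open, the fingers measure 114 mm over their backs; the gripper's body (76 mm by 85 mm) begins 54 mm behind the grasp point. The pads swing forward as they close: fully open they stand 13 mm farther back than shut.
Start: joints at [-1.425, 0.181, 1.607, -0, 1.354, -0.206], TCP at [0.198, -0.54, 0.25] pointing down, gripper open.
Joint ranges: [-2.99, 2.99], [-0.89, 2.07], [0.3, 2.58], [-1.14, 4.28], [0, 2.63], [-3.12, 3.12]. Speed limits (rad/s): [2.57, 2.57, 3.01, 3.14, 3.14, 3.14].

INTERFACE

Orientations are given as a unit quaternion [w, x, y, z].
In Python, from bench import * gives the robot as it stands. The module is installed in compiled form; this text tells all that it offers.
- The arm moves only by the tool arm_command, never from a script. Its arguments are lists of equal length, an entry for each row: "dp": the shift along the tool's x, y, z in units of 0.25 m (1.0 is 0.25 m), a list of three; "turn": the turn, a rotation vector about the tool's x, y, z in units of 30 degrees (1.0 is 30 degrees), a list of three; "jaw": the opening, from 0 (shut) to 1 (fully open). A call has 1 to 5 rows; each row is the pose to reach, as a shift and turn from the pose commanded when the call began, along the tool's axes at that moment; what a row does not reach only later rows make up. A row lasts 1/8 s, in which the tool goes at most 62.5 mm and 10.7 degrees, less where a joint would pass 70% of its speed; a pose out of reach is approached as far as the arm can. A call with a number of a shift or a turn outside -1 to 1 is refused whole. A call with a gripper value outside its range is refused whole. The fingers move at their own pace and stop on an object; the grip force is fixed at half the most. Time passes only in rows, so rows that repeat a pose let the fingers close. It gives the time, the measured TCP pose, the force, the opening and the grip force at its end, in the units of the state.
- get_obs(): the state, without advancing time (a new reading comes with each control period).
- camera(name): name is "scene" or "top" or "wrist"; returns the picture (480x640x3 uint8, blue, green, red); there is no depth.
- get_calibration(name): a dict with "camera_matrix" (3x3 intrinsics, pixels), "k1" (the pictures are not rectified: a ray, as slopes to the right and down, at radius r is drawn at 1 + k1 r^2 times it, then the intrinsics apply), "R" (3x3) and "t" (3): a world point X has camera coordinates R X + t; the wrist camera has in their place "mount" (4x4, takes a point from camera to tool coordinates, whose origin is the TCP and whose axes are the flange's). Camera axes: x right, y down, z forward; pixel columns grow to the right and rows downward; lengths in m; the calibration is good to about 2 mm. A picture is of the moment at which its call begins: read the wrist's pose just before it. get_calibration takes no time and is no camera call.
- hand_in(): hands the job in; it is judged then, once.
The state is a dict: "time_s": time; "q": joint angles; "dq": joint speeds; "joint_efforts": joint torques, N m; "eef_pos": TCP position; "eef_rot": TCP orientation; "wrist_force": force on the tool from outside, world axes, zero at the start; "torque": the same for the moment, N m; "opening": opening from 0.0 (shut) to 1.0 (fully open); "grasp_force": force on a finger pad.
Only numpy, scipy, OpenCV 4.12 (cv2) and the standard library are available. Lean on these libraries where they do the work, as an engineer would, in place of code of your own. Each camera call takes 0.05 s, during which the arm holds its last target. There are 200 camera calls.

## Working session

There is one attempt and no reset: what is moved stays moved. The work goes in short steps, Python scripts to look and compute and a tool call to move; the robot and the scene stay as the last step left them, time stands still between calls to the robot, and variables do not carry over. Pictures are saved under pics/ and viewed, at most 10 in all, crops included, and the job is handed in when it is done.

Besides the shell and the picture viewer there is one more tool, called after "Emit:" by a JSON object that holds its "api" and its "payload", one argument or row to a line. arm_command: Moves the arm, as the interface text tells. Its arguments: {"type":"object","properties":{"dp":{"type":"array"},"turn":{"type":"array"},"jaw":{"type":"array"}},"required":["dp","turn","jaw"]}

```bash
mkdir -p pics; python3 - <<'E'
from bench import *
import cv2
o=get_obs();print(o)
for n in("scene","top"):
    cv2.imwrite(f"pics/{n}0.png",camera(n))
    print(n,get_calibration(n))
print(get_calibration("wrist"))
E
```

```text
{'time_s': 0.0, 'q': array([-1.42529144e+00,  1.81548305e-01,  1.60800105e+00,  5.96253948e-06,
        1.35378113e+00, -2.06327371e-01]), 'dq': array([-0.00013617, -0.00035441,  0.00015431,  0.00184186,  0.00204   ,
       -0.00219301]), 'joint_efforts': array([-6.73291433e-04, -4.44880593e+01, -3.51325929e+01, -3.93633463e-04,
        9.18239239e-03, -1.31121806e-05]), 'eef_pos': array([ 0.19808313, -0.53925873,  0.24908339]), 'eef_rot': array([-8.68423508e-04,  9.84566361e-01,  1.75009501e-01,  2.93301112e-05]), 'wrist_force': array([-0.43301793, -0.04499025,  0.22874742]), 'torque': array([-0.08704287, -0.00137327,  0.05027925]), 'grasp_force': 0.0, 'opening': 1.0009488674553513}
scene {'camera_matrix': array([[510.20960821,   0.        , 313.66203269],
       [  0.        , 510.20960821, 237.71984827],
       [  0.        ,   0.        ,   1.        ]]), 'k1': -0.14715031240368187, 'R': array([[ 0.84938513,  0.52762849,  0.01237218],
       [ 0.36786701, -0.57506364, -0.73073639],
       [-0.37844255,  0.62522794, -0.68254762]]), 't': array([-0.517838  , -0.10871738,  1.2767206 
[... 262 characters left out ...]
       [-0.99449834,  0.0235502 , -0.10207072],
       [ 0.10245698,  0.01582001, -0.99461163]]), 't': array([0.07127999, 0.57093321, 0.86934745])}
{'camera_matrix': array([[414.13413149,   0.        , 321.50803209],
       [  0.        , 414.13413149, 244.97519032],
       [  0.        ,   0.        ,   1.        ]]), 'k1': -0.027015746933633192, 'mount': array([[-2.00308492e-05, -9.58243899e-01, -2.85952147e-01,
         7.25371210e-02],
       [ 9.99999968e-01,  5.30850328e-05, -2.47940986e-04,
        -2.16475500e-04],
       [ 2.52767716e-04, -2.85952143e-01,  9.58243867e-01,
        -1.22929803e-01],
       [ 0.00000000e+00,  0.00000000e+00,  0.00000000e+00,
         1.00000000e+00]])}
```

View pics/top0.png

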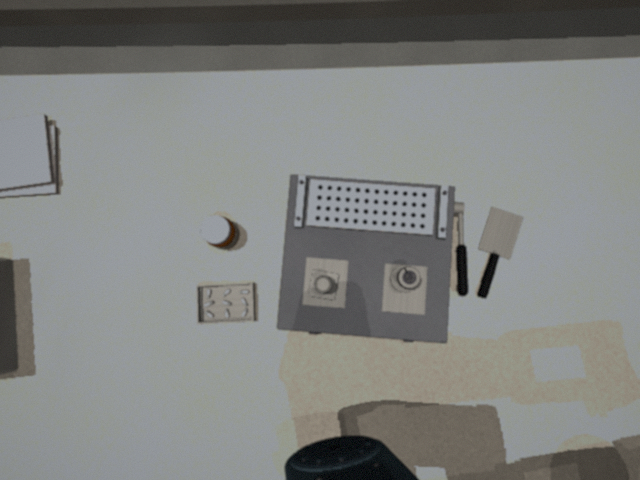

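View pics/scene0.png

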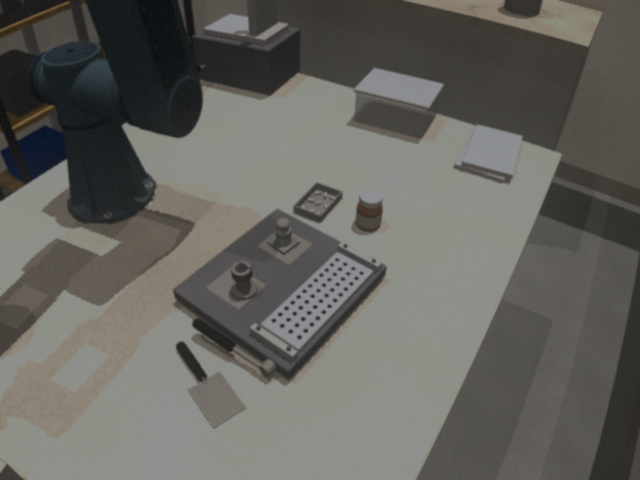

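The top view shows the filler, with one post at about (325,284) and another with a dark ring at about (407,278). In the scene view they are at about (283,226) and (241,270). I'll enlarge both to tell nut from plunger.

```bash
cat > h.py <<'E'
import numpy as np, cv2
from bench import *
from scipy.spatial.transform import Rotation as Rn
def ray(n,px,obs=None):
    c=get_calibration(n);K=c["camera_matrix"]
    d=np.array([(px[0]-K[0,2])/K[0,0],(px[1]-K[1,2])/K[1,1]]);u=d.copy()
    for _ in range(20):u=d/(1+c["k1"]*(u@u))
    v=np.array([*u,1.])
    if n=="wrist":
        w,x,y,z=obs["eef_rot"];R=Rn.from_quat([x,y,z,w]).as_matrix();M=c["mount"]
        return R@M[:3,3]+obs["eef_pos"],R@M[:3,:3]@v
    return -c["R"].T@c["t"],c["R"].T@v
def onz(n,px,z,obs=None):
    o,d=ray(n,px,obs);return o+d*(z-o[2])/d[2]
def proj(n,X,obs=None):
    c=get_calibration(n)
    if n=="wrist":
        w,x,y,z=obs["eef_rot"];R=Rn.from_quat([x,y,z,w]).as_matrix();M=c["mount"]
        p=M[:3,:3].T@(R.T@(np.array(X)-obs["eef_pos"])-M[:3,3])
    else:p=c["R"]@np.array(X)+c["t"]
    u=p[:2]/p[2];u=u*(1+c["k1"]*(u@u));return c["camera_matrix"][:2,:2]@u+c["camera_matrix"][:2,2]
E
python3 - <<'E'
from h import *
a=cv2.imread("pics/top0.png")[250:320,290:440];b=cv2.imread("pics/scene0.png")[205:305,200:320]
a=cv2.resize(a,(750,350),interpolation=cv2.INTER_CUBIC);b=cv2.resize(b,None,fx=2.4,fy=2.4,interpolation=cv2.INTER_CUBIC)
o=np.zeros((600,750,3),np.uint8);o[:350]=a;o[355:595,:288]=b;cv2.imwrite("pics/c1.png",np.clip(o*1.6,0,255).astype(np.uint8))
for p in((325,284),(407,278)):print(onz("top",p,.104))
for p in((283,221),(241,266)):print(onz("scene",p,.104))
E
```

```text
[0.49887617 0.05314154 0.104     ]
[ 0.50623902 -0.09105885  0.104     ]
[0.49793643 0.05738018 0.104     ]
[ 0.50385206 -0.09153533  0.104     ]
```

View pics/c1.png

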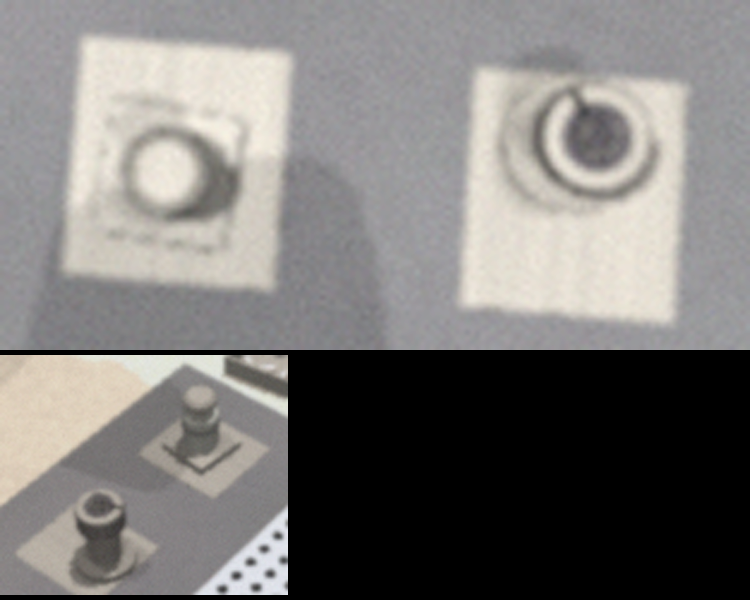

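The crop settles it. The nut is the -y post, with a dark stud in a ring at top (409.4,277.6), and its slot points up-left. The bright mushroom plunger is the +y post at top (322.6,284.2). I'll move over the plunger while pre-turning the wrist for the nut.

Emit:
{"api": "arm_command", "payload": {
  "dp": [
    [0.8,-0.77,-0.2],
    [0.8,-0.77,-0.2],
    [0.8,-0.77,-0.2],
    [0.8,-0.77,-0.2],
    [0.8,-0.77,-0.2]
  ],
  "turn": [
    [0,0,-1],
    [0,0,-1],
    [0,0,-1],
    [0,0,-1],
    [0,0,-1]
  ],
  "jaw": [0,0,0,0,0]
}}

```text
time_s: 0.72
eef_pos: [0.3204, -0.2876, 0.3004]
eef_rot: [0.0, 0.905, 0.425, 0.0]
wrist_force: [-0.8, 0.1, 0.1]
opening: -0.006
grasp_force: 0.0
```

```bash
cat >> h.py <<'E'
def go(P,o=None):
    o=o or get_obs();w,x,y,z=o["eef_rot"];R=Rn.from_quat([x,y,z,w])
    M=R.as_matrix();print("t",o["time_s"],"pos",o["eef_pos"].round(4),"yaw",round(np.degrees(np.arctan2(M[1,0],M[0,0])),1),"zax",M[:,2].round(3),"q6",round(np.degrees(o["q"][5]),1),"open",round(o["opening"],3),"F",o["wrist_force"].round(1),"T",o["torque"].round(2))
    print("dp",(M.T@(np.array(P)-o["eef_pos"])/.25).round(3))
E
python3 - <<'E'
from h import *
def tri(pt,ps):
    A=0;b=0
    for n,p in(("top",pt),("scene",ps)):
        o,d=ray(n,p);d/=np.linalg.norm(d);Q=np.eye(3)-np.outer(d,d);A=A+Q;b=b+Q@o
    return np.linalg.solve(A,b)
print(tri((322.6,284.2),(283.3,220.8)),tri((409.4,277.6),(242.1,266.7)))
go([.45,-.02,.3])
E
```

```text
[0.49864236 0.05739333 0.10486618] [ 0.50754754 -0.09422449  0.10653315]
t 0.725 pos [ 0.3204 -0.2876  0.3004] yaw 50.3 zax [ 0.001 -0.    -1.   ] q6 -18.1 open -0.006 F [-0.8  0.1  0.1] T [-0.01 -0.04 -0.03]
dp [ 1.155 -0.285  0.002]
```

Emit:
{"api": "arm_command", "payload": {
  "dp": [
    [1,-0.25,0],
    [1,-0.25,0],
    [1,-0.25,0],
    [1,-0.25,0],
    [1,-0.25,0]
  ],
  "turn": [
    [0,0,-1],
    [0,0,-1],
    [0,0,-1],
    [0,0,-1],
    [0,0,-1]
  ],
  "jaw": [0,0,0,0,0]
}}

```text
time_s: 1.35
eef_pos: [0.4324, -0.0544, 0.2997]
eef_rot: [-0.0, 0.763, 0.646, 0.0]
wrist_force: [-0.7, -0.4, 0.1]
opening: 0.002
grasp_force: 0.0
```

```bash
python3 - <<'E'
from h import *
o=get_obs();im=camera("wrist");cv2.imwrite("pics/w1.png",im)
go([.4985,.057,.15],o)
print(proj("wrist",[.4985,.057,.104],o),proj("wrist",[.5073,-.094,.104],o))
E
```

```text
t 1.35 pos [ 0.4324 -0.0544  0.2997] yaw 80.5 zax [-0.     0.001 -1.   ] q6 -13.4 open 0.002 F [-0.7 -0.4  0.1] T [0.02 0.03 0.03]
dp [0.483 0.188 0.599]
[388.21138687  52.07037916] [421.6701769  250.60835387]
```

View pics/w1.png

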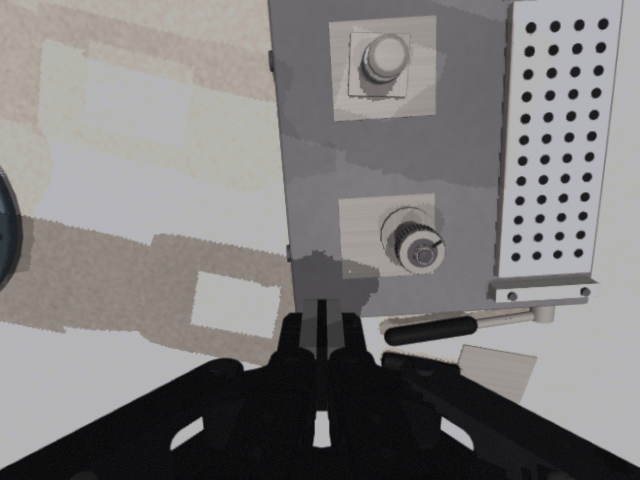

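The wrist view matches the estimates: the plunger head is at about (389,52) against a predicted (388,52), and the nut ring at about (421,250) against (422,251). I'll go above the plunger and press.

Emit:
{"api": "arm_command", "payload": {
  "dp": [
    [0.483,0.188,0.4],
    [0.483,0.188,0.55],
    [0.483,0.188,0.59],
    [0.483,0.188,0.59],
    [0.483,0.188,0.59]
  ],
  "turn": [
    [0,0,-1],
    [0,0,-1],
    [0,0,-1],
    [0,0,-1],
    [0,0,-1]
  ],
  "jaw": [0,0,0,0,0]
}}

```text
time_s: 2.02
eef_pos: [0.4985, 0.0517, 0.1523]
eef_rot: [-0.0, 0.573, 0.819, -0.001]
wrist_force: [0.1, 0.2, 0.2]
opening: -0.004
grasp_force: 0.0
```

```bash
python3 - <<'E'
from h import *
go([.4985,.057,.111])
E
```

```text
t 2.025 pos [0.4985 0.0517 0.1523] yaw 110.0 zax [-0.001 -0.    -1.   ] q6 -27.7 open -0.004 F [0.1 0.2 0.2] T [-0.06 -0.02 -0.04]
dp [0.02  0.007 0.165]
```

Emit:
{"api": "arm_command", "payload": {
  "dp": [
    [0,0,0],
    [0,0,0.06],
    [0,0,0.1],
    [0,0,0.13],
    [0,0,0.155]
  ],
  "turn": [
    [0,0,0],
    [0,0,0],
    [0,0,0],
    [0,0,0],
    [0,0,0]
  ],
  "jaw": [0,0,0,0,0]
}}

```text
time_s: 2.65
eef_pos: [0.4983, 0.0525, 0.1134]
eef_rot: [-0.0, 0.572, 0.82, -0.001]
wrist_force: [-3.1, -1.9, 6.7]
opening: 0.002
grasp_force: 2.8
```

```bash
python3 - <<'E'
from h import *
go([.4985,.057,.111])
E
```

```text
t 2.65 pos [0.4983 0.0525 0.1134] yaw 110.2 zax [-0.001 -0.    -1.   ] q6 -27.7 open 0.002 F [-3.1 -1.9  6.7] T [-0.34  0.64 -0.05]
dp [0.017 0.007 0.009]
```

Emit:
{"api": "arm_command", "payload": {
  "dp": [
    [0,0,0.008],
    [0,0,0.014],
    [0,0,0.018],
    [0,0,0.018]
  ],
  "turn": [
    [0,0,0],
    [0,0,0],
    [0,0,0],
    [0,0,0]
  ],
  "jaw": [0,0,0,0]
}}

```text
time_s: 3.15
eef_pos: [0.4985, 0.0525, 0.1106]
eef_rot: [-0.0, 0.572, 0.82, -0.001]
wrist_force: [-9.4, -2.4, 17.2]
opening: 0.0
grasp_force: 8.6
```

Emit:
{"api": "arm_command", "payload": {
  "dp": [
    [0,0,0.004],
    [0,0,0.006],
    [0,0,0.006]
  ],
  "turn": [
    [0,0,0],
    [0,0,0],
    [0,0,0]
  ],
  "jaw": [0,0,0]
}}

```text
time_s: 3.52
eef_pos: [0.4985, 0.0526, 0.1104]
eef_rot: [-0.0, 0.572, 0.82, -0.001]
wrist_force: [-14.1, -1.7, 29.9]
opening: -0.003
grasp_force: 14.7
```

The plunger is on its hard stop: 30 N, with no further travel. Next I retract and travel to the nut, turning the wrist on the way.

Emit:
{"api": "arm_command", "payload": {
  "dp": [
    [0,0,-0.08],
    [0,0,-0.25],
    [0,0,-0.5],
    [0,0,-0.6],
    [0,0,-0.6]
  ],
  "turn": [
    [0,0,0],
    [0,0,0],
    [0,0,-0.4],
    [0,0,-0.8],
    [0,0,-1]
  ],
  "jaw": [0,0,0,1,1]
}}

```text
time_s: 4.15
eef_pos: [0.5005, 0.0528, 0.2608]
eef_rot: [0.003, 0.338, 0.941, 0.001]
wrist_force: [0.1, -0.8, 0.4]
opening: 0.417
grasp_force: 0.0
```

```bash
python3 - <<'E'
from h import *
go([.5073,-.094,.26])
E
```

```text
t 4.15 pos [0.5005 0.0528 0.2608] yaw 140.5 zax [ 0.006 -0.    -1.   ] q6 -58.0 open 0.417 F [ 0.1 -0.8  0.4] T [ 0.04 -0.02 -0.02]
dp [-0.395 -0.436  0.004]
```

Emit:
{"api": "arm_command", "payload": {
  "dp": [
    [-0.395,-0.436,0],
    [-0.395,-0.436,0],
    [-0.395,-0.436,0],
    [-0.395,-0.436,0],
    [-0.395,-0.436,0]
  ],
  "turn": [
    [0,0,-1],
    [0,0,-1],
    [0,0,-1],
    [0,0,-1],
    [0,0,-1]
  ],
  "jaw": [1,1,1,1,1]
}}

```text
time_s: 4.78
eef_pos: [0.5046, -0.0937, 0.2574]
eef_rot: [-0.0, 0.087, 0.996, 0.0]
wrist_force: [-0.5, 0.7, 0.1]
opening: 1.004
grasp_force: 0.0
```

Emit:
{"api": "arm_command", "payload": {
  "dp": [
    [0,0,0],
    [0,0,0],
    [0,0,0],
    [0,0,0],
    [0,0,0]
  ],
  "turn": [
    [0,0,-1],
    [0,0,-1],
    [0,0,-1],
    [0,0,-1],
    [0,0,-1]
  ],
  "jaw": [1,1,1,1,1]
}}

```text
time_s: 5.4
eef_pos: [0.5048, -0.0934, 0.2577]
eef_rot: [0.0, -0.174, 0.985, 0.0]
wrist_force: [0.4, 0.3, -0.5]
opening: 0.999
grasp_force: 0.0
```

```bash
python3 - <<'E'
from h import *
o=get_obs();im=camera("wrist");cv2.imwrite("pics/w2.png",im);cv2.imwrite("pics/t2.png",camera("top"))
go([.5073,-.094,.2],o)
print(proj("wrist",[.5073,-.094,.104],o),proj("wrist",[.4985,.057,.104],o))
E
```

```text
t 5.4 pos [ 0.5048 -0.0934  0.2577] yaw -160.0 zax [ 0.  0. -1.] q6 -133.8 open 0.999 F [ 0.4  0.3 -0.5] T [ 0.05 -0.03 -0.03]
dp [-0.009 -0.006  0.231]
[318.95114835 234.75097147] [518.36440806 292.46618719]
```

View pics/w2.png

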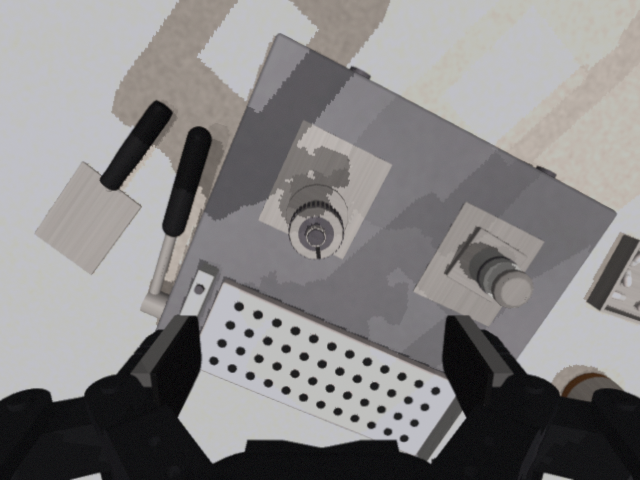

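```bash
python3 - <<'E'
from h import *
f=lambda p,x,y,w,h,s:cv2.resize(cv2.imread(p)[y:y+h,x:x+w],(w*s,h*s),interpolation=cv2.INTER_CUBIC)
o=np.zeros((600,800,3),np.uint8)
o[:300,:400]=f("pics/w2.png",470,240,80,60,5)[:300]
o[:300,400:800]=f("pics/w2.png",280,190,80,60,5) if 0 else f("pics/w2.png",277,205,80,60,5)
o[300:600,:400]=f("pics/t2.png",290,255,80,60,5)
o[300:600,400:]=f("pics/top0.png",290,255,80,60,5)
cv2.imwrite("pics/c2.png",o)
E
```

```text
(no output)
```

View pics/c2.png

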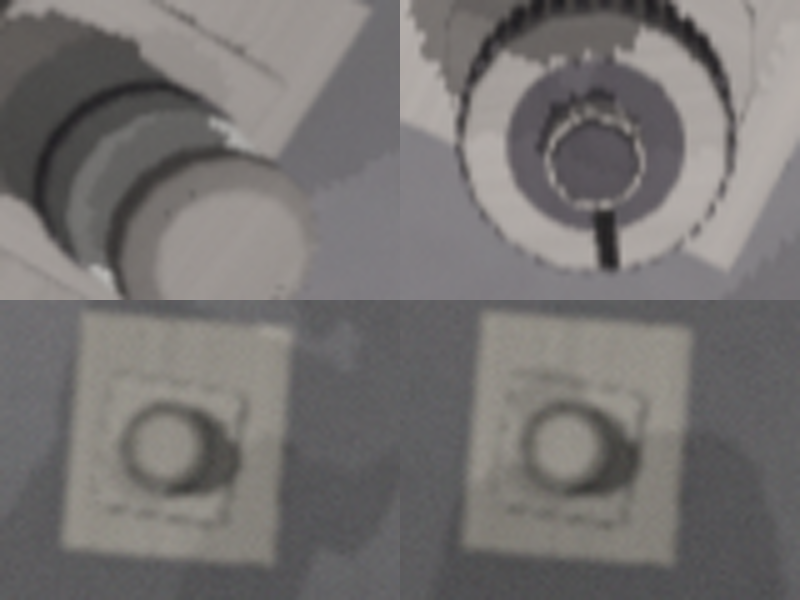

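The plunger is back up: its stem shows between head and sleeve, and the top view is identical to before. The nut's centre is at about (316,234) in the wrist view, with its slot pointing to about 27° world yaw. I'll descend and grip.

Emit:
{"api": "arm_command", "payload": {
  "dp": [
    [-0.008,-0.011,0.15],
    [-0.008,-0.011,0.35],
    [-0.008,-0.011,0.55],
    [-0.008,-0.011,0.66],
    [-0.008,-0.011,0.68]
  ],
  "turn": [
    [0,0,0],
    [0,0,0],
    [0,0,0],
    [0,0,0],
    [0,0,0]
  ],
  "jaw": [1,1,1,1,1]
}}

```text
time_s: 6.12
eef_pos: [0.506, -0.0954, 0.0857]
eef_rot: [-0.002, -0.174, 0.985, 0.001]
wrist_force: [0.2, 0.1, -0.1]
opening: 0.998
grasp_force: 0.0
```

Emit:
{"api": "arm_command", "payload": {
  "dp": [
    [0,0,0],
    [0,0,0],
    [0,0,0],
    [0,0,0],
    [0,0,0]
  ],
  "turn": [
    [0,0,0],
    [0,0,0],
    [0,0,0],
    [0,0,0],
    [0,0,0]
  ],
  "jaw": [0.6,0.4,0.2,0,0]
}}

```text
time_s: 6.75
eef_pos: [0.5085, -0.0963, 0.0894]
eef_rot: [0.001, -0.175, 0.985, -0.001]
wrist_force: [-1.0, 0.8, 6.3]
opening: 0.43
grasp_force: 59.2
```

```bash
python3 - <<'E'
from h import *
o=get_obs();go([.508,-.095,.088],o);cv2.imwrite("pics/w3.png",camera("wrist"))
E
```

```text
t 6.75 pos [ 0.5085 -0.0963  0.0894] yaw -159.8 zax [ 0.002 -0.001 -1.   ] q6 -134.0 open 0.43 F [-1.   0.8  6.3] T [0.23 0.14 0.02]
dp [0.    0.006 0.005]
```

View pics/w3.png

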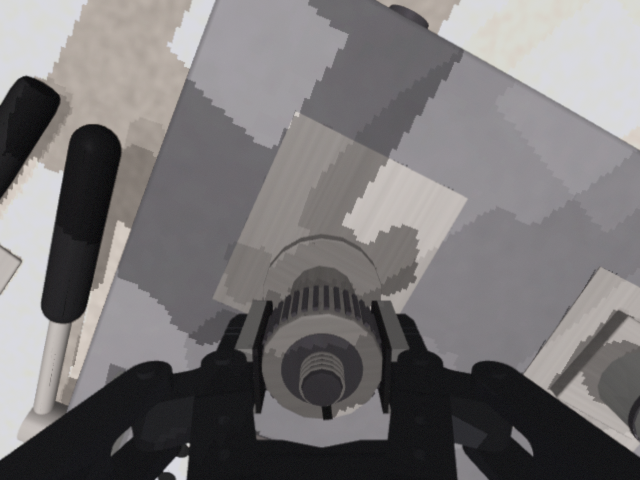

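The grasp is good: the pads sit on both sides of the nut, and the slot shows at (327,412). Now I screw it down.

Emit:
{"api": "arm_command", "payload": {
  "dp": [
    [0,0,0.0006],
    [0,0,0.0012],
    [0,0,0.0017],
    [0,0,0.0017]
  ],
  "turn": [
    [0,0,0.33],
    [0,0,0.67],
    [0,0,1],
    [0,0,1]
  ],
  "jaw": [0,0,0,0]
}}

```text
time_s: 7.3
eef_pos: [0.5085, -0.0965, 0.0889]
eef_rot: [0.001, 0.087, 0.996, -0.0]
wrist_force: [-1.2, 0.4, 6.1]
opening: 0.429
grasp_force: 59.2
```

```bash
python3 - <<'E'
from h import *
go([.508,-.095,.088])
E
```

```text
t 7.3 pos [ 0.5085 -0.0965  0.0889] yaw 170.0 zax [ 0.002 -0.001 -1.   ] q6 -103.9 open 0.429 F [-1.2  0.4  6.1] T [-0.01  0.2  -0.08]
dp [0.003 0.006 0.004]
```

Emit:
{"api": "arm_command", "payload": {
  "dp": [
    [0,0,0.0006],
    [0,0,0.0012],
    [0,0,0.0017],
    [0,0,0.0017]
  ],
  "turn": [
    [0,0,0.33],
    [0,0,0.67],
    [0,0,1],
    [0,0,1]
  ],
  "jaw": [0,0,0,0]
}}

```text
time_s: 7.8
eef_pos: [0.5084, -0.0968, 0.0885]
eef_rot: [0.001, 0.342, 0.94, -0.0]
wrist_force: [-1.8, -0.5, 6.0]
opening: 0.428
grasp_force: 59.2
```

Emit:
{"api": "arm_command", "payload": {
  "dp": [
    [0,0,0.0006],
    [0,0,0.0012],
    [0,0,0.0017],
    [0,0,0.0017]
  ],
  "turn": [
    [0,0,0.33],
    [0,0,0.67],
    [0,0,1],
    [0,0,1]
  ],
  "jaw": [0,0,0,0]
}}

```text
time_s: 8.3
eef_pos: [0.5082, -0.0969, 0.0881]
eef_rot: [0.001, 0.573, 0.819, -0.0]
wrist_force: [-2.8, -1.5, 6.4]
opening: 0.43
grasp_force: 59.3
```

```bash
python3 - <<'E'
from h import *
go([.508,-.095,.088])
E
```

```text
t 8.3 pos [ 0.5082 -0.0969  0.0881] yaw 110.0 zax [ 0.002 -0.002 -1.   ] q6 -43.9 open 0.43 F [-2.8 -1.5  6.4] T [-0.22  0.47 -0.06]
dp [0.007 0.002 0.   ]
```

Emit:
{"api": "arm_command", "payload": {
  "dp": [
    [0,0,0.0006],
    [0,0,0.0012],
    [0,0,0.0012]
  ],
  "turn": [
    [0,0,0.3],
    [0,0,0.6],
    [0,0,0.6]
  ],
  "jaw": [0,0,0]
}}

```text
time_s: 8.68
eef_pos: [0.5081, -0.0969, 0.0878]
eef_rot: [0.001, 0.694, 0.72, -0.0]
wrist_force: [-2.3, -1.8, 8.3]
opening: 0.429
grasp_force: 59.3
```

```bash
python3 - <<'E'
from h import *
go([.508,-.095,.088])
E
```

```text
t 8.675 pos [ 0.5081 -0.0969  0.0878] yaw 92.1 zax [ 0.001 -0.002 -1.   ] q6 -26.0 open 0.429 F [-2.3 -1.8  8.3] T [-0.24  0.62 -0.09]
dp [ 0.008 -0.    -0.001]
```

Emit:
{"api": "arm_command", "payload": {
  "dp": [
    [0,0,0.0005],
    [0,0,0.0008],
    [0,0,0.0008]
  ],
  "turn": [
    [0,0,0.25],
    [0,0,0.5],
    [0,0,0.5]
  ],
  "jaw": [0,0,0]
}}

```text
time_s: 9.05
eef_pos: [0.508, -0.0969, 0.0876]
eef_rot: [0.001, 0.782, 0.623, -0.0]
wrist_force: [-4.0, -1.1, 6.8]
opening: 0.429
grasp_force: 59.4
```

```bash
python3 - <<'E'
from h import *
go([.508,-.095,.088])
E
```

```text
t 9.05 pos [ 0.508  -0.0969  0.0876] yaw 77.1 zax [ 0.001 -0.002 -1.   ] q6 -11.0 open 0.429 F [-4.  -1.1  6.8] T [-0.19  0.67 -0.02]
dp [ 0.007 -0.002 -0.002]
```

Emit:
{"api": "arm_command", "payload": {
  "dp": [
    [0,0,0.0005],
    [0,0,0.0008],
    [0,0,0.0008]
  ],
  "turn": [
    [0,0,0.25],
    [0,0,0.5],
    [0,0,0.5]
  ],
  "jaw": [0,0,0]
}}

```text
time_s: 9.43
eef_pos: [0.508, -0.0966, 0.0874]
eef_rot: [0.001, 0.856, 0.517, -0.0]
wrist_force: [-3.9, 0.5, 7.1]
opening: 0.428
grasp_force: 59.6
```

```bash
python3 - <<'E'
from h import *
go([.508,-.095,.088])
E
```

```text
t 9.425 pos [ 0.508  -0.0966  0.0874] yaw 62.2 zax [ 0.001 -0.002 -1.   ] q6 3.9 open 0.428 F [-3.9  0.5  7.1] T [-0.02  0.53  0.88]
dp [ 0.006 -0.003 -0.003]
```

Torque jumped to 0.88 N m, so the nut is bottomed. I'll check the slot for slip in the grip.

```bash
python3 - <<'E'
from h import *
im=camera("wrist");cv2.imwrite("pics/w4.png",im);go([.508,-.095,.088])
f=lambda p:cv2.resize(cv2.imread(p)[325:435,250:400],(750,550),interpolation=cv2.INTER_CUBIC)[:, 130:630]
a=np.hstack([f("pics/w3.png")[:, 50:450],f("pics/w4.png")[:,50:450]])
cv2.imwrite("pics/c4.png",np.clip(a*1.5,0,255).astype(np.uint8))
E
```

```text
t 9.475 pos [ 0.508  -0.0966  0.0874] yaw 62.3 zax [ 0.001 -0.002 -1.   ] q6 3.9 open 0.429 F [-3.8 -0.8  7.5] T [-0.03  0.54  0.85]
dp [ 0.006 -0.003 -0.002]
```

View pics/c4.png

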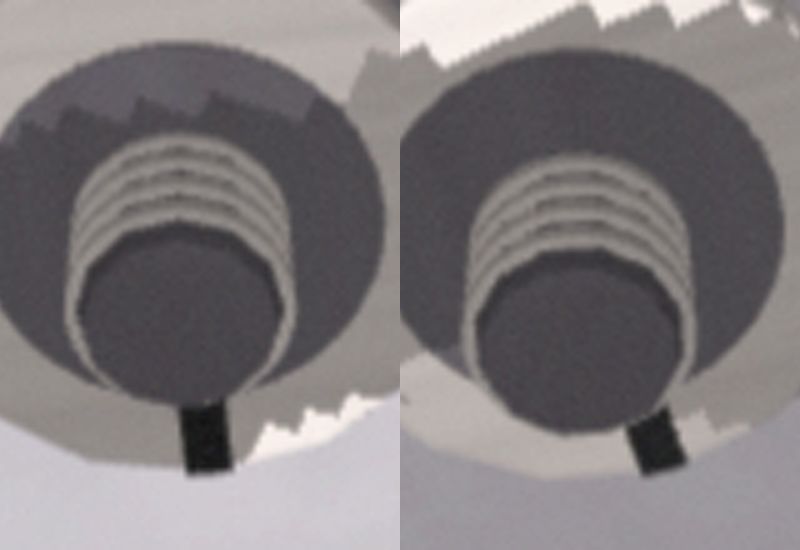

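```bash
python3 - <<'E'
from h import *
def obs(p,yaw):
    q=(Rn.from_euler('z',yaw,degrees=True)*Rn.from_quat([1,0,0,0])).as_quat()
    return dict(eef_pos=np.array(p),eef_rot=np.array([q[3],q[0],q[1],q[2]]))
px=lambda x,y:(250+(180+x)/5,325+y/5)
for p,yaw,z,c,s in(([.5085,-.0963,.0894],-159.8,.104,(185,215),(206,438)),([.508,-.0966,.0874],62.3,.102,(185,225),(256,443))):
    o=obs(p,yaw);C=onz("wrist",px(*c),z,o);S=onz("wrist",px(*s),z,o);d=S-C
    print(C,S,np.hypot(*d[:2]),np.degrees(np.arctan2(d[1],d[0])), (np.degrees(np.arctan2(d[1],d[0]))-yaw)%360)
E
```

```text
[ 0.50669371 -0.0968739   0.104     ] [ 0.52127892 -0.09009284  0.104     ] 0.016084501618206164 24.935014101984464 184.73501410198446
[ 0.50863429 -0.09557652  0.102     ] [ 0.50527165 -0.11155856  0.102     ] 0.016331953277835595 -101.88177299653016 195.81822700346984
```

The pads slipped about 11° at the stop, so the nut bottomed after 127° (2.21 rad, inside the given range). The slot is now at -101.9°, so a quarter turn back puts it at -11.9°.

Emit:
{"api": "arm_command", "payload": {
  "dp": [
    [0,0,-0.0006],
    [0,0,-0.0012],
    [0,0,-0.0017],
    [0,0,-0.0017]
  ],
  "turn": [
    [0,0,-0.33],
    [0,0,-0.67],
    [0,0,-1],
    [0,0,-1]
  ],
  "jaw": [0,0,0,0]
}}

```text
time_s: 9.98
eef_pos: [0.5081, -0.0966, 0.0878]
eef_rot: [0.001, 0.693, 0.721, 0.0]
wrist_force: [-3.0, -0.5, 8.3]
opening: 0.43
grasp_force: 59.6
```

Emit:
{"api": "arm_command", "payload": {
  "dp": [
    [0,0,-0.0006],
    [0,0,-0.0012],
    [0,0,-0.0017],
    [0,0,-0.0017]
  ],
  "turn": [
    [0,0,-0.33],
    [0,0,-0.67],
    [0,0,-1],
    [0,0,-1]
  ],
  "jaw": [0,0,0,0]
}}

```text
time_s: 10.48
eef_pos: [0.5081, -0.0966, 0.0882]
eef_rot: [0.001, 0.483, 0.876, -0.0]
wrist_force: [-3.6, -0.3, 6.4]
opening: 0.428
grasp_force: 59.5
```

Emit:
{"api": "arm_command", "payload": {
  "dp": [
    [0,0,-0.0006],
    [0,0,-0.0012],
    [0,0,-0.0017],
    [0,0,-0.0017],
    [0,0,-0.0017]
  ],
  "turn": [
    [0,0,-0.33],
    [0,0,-0.67],
    [0,0,-1],
    [0,0,-1],
    [0,0,-1]
  ],
  "jaw": [0,0,0,0,0]
}}

```text
time_s: 11.1
eef_pos: [0.5082, -0.0965, 0.0886]
eef_rot: [0.001, 0.241, 0.971, -0.0]
wrist_force: [-2.5, -0.4, 6.6]
opening: 0.43
grasp_force: 59.5
```

```bash
python3 - <<'E'
from h import *
go([.508,-.095,.088]);im=camera("wrist");cv2.imwrite("pics/w5.png",im)
for n in "345":
    g=cv2.cvtColor(cv2.imread(f"pics/w{n}.png"),cv2.COLOR_BGR2GRAY)[402:422,300:350]
    m=(g<45).astype(np.uint8);k,l,s,c=cv2.connectedComponentsWithStats(m);print(n,[(s[i,4],(c[i]+[300,402]).round(1)) for i in range(1,k) if s[i,4]>20])
f=lambda p:cv2.resize(cv2.imread(p)[325:435,250:400],(750,550),interpolation=cv2.INTER_CUBIC)[:,180:580]
cv2.imwrite("pics/c5.png",np.clip(np.hstack([f("pics/w4.png"),f("pics/w5.png")])*1.5,0,255).astype(np.uint8))
E
```

```text
t 11.1 pos [ 0.5082 -0.0965  0.0886] yaw 152.2 zax [ 0.002 -0.001 -1.   ] q6 -86.1 open 0.43 F [-2.5 -0.4  6.6] T [0.07 0.48 0.03]
dp [0.004 0.005 0.003]
3 [(np.int32(123), array([326.6, 411.5]))]
4 [(np.int32(90), array([336.7, 413.2]))]
5 [(np.int32(107), array([334.8, 412. ]))]
```

View pics/c5.png

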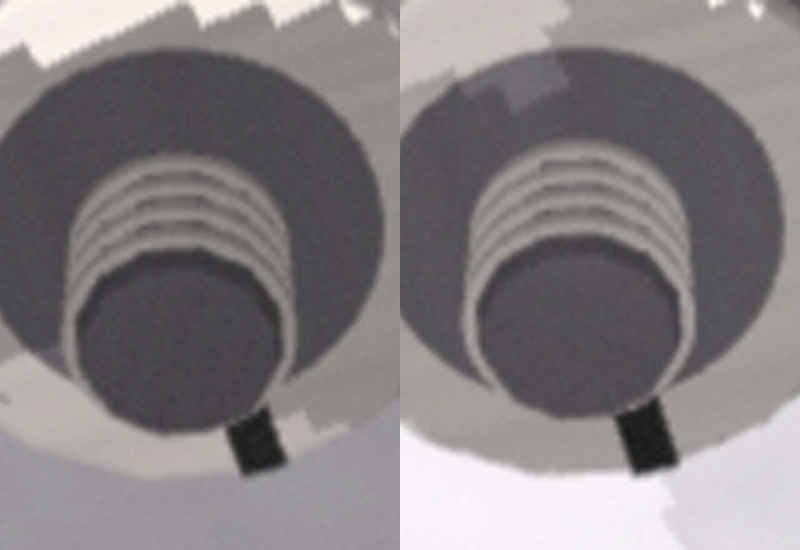

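The slot moved back about 1.8 px in the grip, roughly 2°, so the nut has turned about 88°. I'll add 2° and verify.

Emit:
{"api": "arm_command", "payload": {
  "dp": [
    [0,0,0],
    [0,0,0]
  ],
  "turn": [
    [0,0,-0.07],
    [0,0,-0.07]
  ],
  "jaw": [0,0]
}}

```text
time_s: 11.4
eef_pos: [0.5082, -0.0965, 0.0887]
eef_rot: [0.001, 0.223, 0.975, -0.0]
wrist_force: [-3.1, 0.9, 7.4]
opening: 0.432
grasp_force: 59.5
```

```bash
python3 - <<'E'
from h import *
o=get_obs();go([.508,-.095,.088],o);im=camera("wrist");cv2.imwrite("pics/w6.png",im)
for n in "456":
    g=cv2.cvtColor(cv2.imread(f"pics/w{n}.png"),cv2.COLOR_BGR2GRAY)[402:422,300:350]
    k,l,s,c=cv2.connectedComponentsWithStats((g<45).astype(np.uint8));i=1+s[1:,4].argmax();print(n,s[i,4],c[i]+[300,402])
p=c[i]+[300,402]
S=onz("wrist",p,.10325,o);C=onz("wrist",(323,369.5),.10325,o);d=S-C;print(np.degrees(np.arctan2(d[1],d[0])),o["grasp_force"])
E
```

```text
t 11.4 pos [ 0.5082 -0.0965  0.0887] yaw 154.3 zax [ 0.002 -0.001 -1.   ] q6 -88.2 open 0.432 F [-3.1  0.9  7.4] T [0.06 0.36 0.06]
dp [0.003 0.005 0.003]
4 90 [336.73333333 413.21111111]
5 107 [334.79439252 411.96261682]
6 108 [334.7962963  411.89814815]
-12.11391178612227 59.523473381996155
```

The slot is at -12.1° against the -11.9° target, and the grip is firm. I'm handing in.

```bash
python3 -c "
from bench import *
print(hand_in())"
```

```text
the job is handed in; nothing more can be done
None
```

I pressed the plunger to its stop and it came back up. I then screwed the nut down until it bottomed, backed it off a quarter turn (about 90° by the slot), and handed in with it still gripped; no verdict was shown.

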